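Set the length stop of a tube cut-off jig and load the tube

TASK

Set the tube-cutting jig for the next cut: pull up the knob of the spring plunger, slide the length stop out of its long parking slot to the middle one of the three round index holes, and release the plunger so that its pin drops fully home in that hole. Then slide the brass tube along its V rests until its end butts gently against the stop, and let go. The jig only stands on rubber feet, so do not drag, lift or tip it; do not force the stop sideways against its pin or ram it with the tube, and leave the tools lying round it alone.

Things in the scene. Friction and masses are not known exactly. Their poses are not given: they have to be found in the camera images.
- jig: The tube-cutting jig: dark steel base 120 (x) by 355 (y) mm, top at z = 15 mm, loose on four rubber feet; 4.4 kg in all, it slides or tips from about 30 N. Origin: centre of its underside; z up, y along the jig. Tube axis at x = -27 mm, 55 mm up. Index strip along y at x = +30 mm: steel bar 18 mm wide, 12 mm thick, top at z = 38 mm.
- saw_slot (a point): Fixed on the jig, on the tube's axis, 22.5 mm towards +y of the jig's origin: the 2 mm saw slot of the saw guide, two upright steel plates (19 mm along y in all, 48 mm wide, 80 mm tall) with V notches. V rests stand 25 to 33 mm towards -y and 135 to 147 mm towards +y of it; between guide and +y rest the tube is free on both sides and below (34 mm).
- stop: The length stop: square aluminium tube, 28 (x) by 32 (y) by 22 mm, sliding on the index strip along the jig's y with about 1 N of friction, with an 8 mm thick low arm across to an upright plate on the tube's axis and the plunger in a boss on top. Origin: centre of its underside, 21 mm above the bench; axes as the jig's. Plate top 42.5 mm above it.
- stop_travel (a joint): Slide of the stop, m, growing towards the jig's -y, away from the saw guide. The strip has a 19 mm long slot (pin in it at the start, about 0) and then three round 7.6 mm holes; the pin is over them at about 0.030, 0.054 and 0.078. The strip was clamped by eye: all of these may be off by up to 4 mm, the same way. End of travel 0.085.
- plunger_travel (a joint): Lift of the plunger, m: 0 = pin down, 6 mm deep in slot or hole; 0.006 = pin tip at the strip's top; 0.010 = hard end of the pull. The spring pulls down with 6 N, 9 N when fully up. The pin is 6 mm thick, flat-ended: released over solid strip it stands on it (0.006), rubs with 1 to 2 N when slid, and drops by itself when within about 0.8 mm of a hole's centre.
- plunger: The spring plunger: knob, stem and pin in one, riding up and down on the stop. Origin: on the pin's axis, 61 mm below the knob's centre; axes as the jig's. Side load on the pin in a hole or slot must stay under 25 N.
- knob (a point): Centre of the plunger's black ribbed knob, an upright cylinder of 20 mm diameter, from 5 mm below to 9 mm above this point; 14 mm neck below it to 11 mm, the stop's boss from 15 mm below. It is on the pin's axis, 82 mm above the bench when down. Within 50 mm of it nothing else stands higher than 64 mm above the bench.
- tube: The brass tube, 12 mm in diameter, 270 mm long, about 85 g, loose in the V rests along the jig's y. Origin: 6 mm off its axis at mid-length (at its lowest line at the start); its -y end is the one nearest the stop; it may roll.
- tube_mid (a point): Middle of the tube, on its axis.
- tube_end (a point): Centre of the tube's end face nearest the stop, 135 mm from the middle.
- stop_face (a point): Centre of the face of the round steel button (15 mm) on the stop's arm, which the tube's end must meet; it looks along the jig's +y and lies on the tube's axis.
- caliper: Bystander, leave alone: steel vernier caliper, 220 mm long, lying flat. Origin: centre of its underside.
- flat_file: Bystander, leave alone: flat hand file with a wooden handle, 188 mm long, lying flat. Origin: centre of its underside.
- loupe: Bystander, leave alone: black eye loupe, 34 mm wide, 30 mm tall, standing. Origin: centre of its underside.
- bench_block: Bystander, leave alone: black steel block 44 x 66 x 22 mm, lying flat. Origin: centre of its underside.

How it is judged:
By the outcome, as a careful person would: the job done as asked, in the order asked, and still so for the second after the job is handed in, with the robot touching nothing.
It also fails if it takes over 51 s, if anything falls off the work surface, if the arm or the gripper's body presses on something with over 40 N, if the wrist force passes 120 N, or if a joint passes its speed limit or range.

ROBOT

A 6-joint arm with a two-finger parallel gripper is mounted at the origin on a cart in front of the work surface, level with it; the furniture and walls round the work are solid. World frame = base frame: x ahead of the robot, y to its left, z up, the work surface at z = 0. Lengths are in m, angles in rad, forces in N, time in s.
With the tool pointing down it reaches from about 0.35 to 0.725 m from the base axis. Payload 4.3 kg.
Tool frame: the origin (TCP) lies at the very end of the fingers, on their centre line; the grasp point (between the pads) lies 19 mm behind it; x points along the fingers, z is the direction in which the jaws open and shut, and the axes are right-handed (so a half turn about x gives the same grasp; the last joint's range is limited). The gripper opens to 85 mm and grips with 20 to 120 N. Pads are 22 mm wide; open, the fingers measure 114 mm over their backs; the gripper's body (76 mm by 85 mm) begins 54 mm behind the grasp point. The pads swing forward as they close: fully open they stand 13 mm farther back than shut.
Start: joints at [-1.278, 0.377, 0.081, 1.274, 0, 1.46], TCP at [0.225, -0.529, 0.231] pointing down, gripper open.
Joint ranges: [-2.72, 2.72], [-0.84, 1.66], [-1.02, 1.22], [-1.77, 2.12], [-1.37, 1.28], [-3.14, 3.14]. Speed limits (rad/s): [2.57, 2.57, 3.14, 3.14, 3.14, 3.14].

INTERFACE

Orientations are given as a unit quaternion [x, y, z, w].
In Python, from station import status, cams, order gives the robot as it stands. The module is installed in compiled form; this text tells all that it offers.
- The arm moves only by the shell command python3 -m creep 'ROWS' [FORCE]. ROWS is a JSON object of lists of equal length, an entry for each row: "claw": the finger opening in cm, from 0 to 8.54; "delta_pos": the shift along the tool's x, y, z in cm, a list of three; "turn": the turn, a rotation vector about the tool's x, y, z in rad, a list of three. In form: {"claw": [claw, ...], "delta_pos": [[tx, ty, tz], ...], "turn": [[rx, ry, rz], ...]}. A call has 1 to 20 rows; each row shifts and turns the commanded pose from where the row before left it, along the tool's axes as they then stand; what a row does not reach is not made up. A row lasts 1/10 s, in which the tool goes at most 50 mm and 8.59 degrees, less where a joint would pass 70% of its speed; a pose out of reach is approached as far as the arm can. A call is refused whole if a number of a shift passes 5 or a number of a turn 0.15, either way. A call with a gripper value outside its range is refused whole. The fingers move at their own pace and stop on an object; FORCE is the grip in N (left out, the last holds). Time passes only in rows, so rows that do not move let the fingers close. It gives the time, the measured TCP pose, the force and the opening at its end, in the units of the state.
- status.get_state(): the state, without advancing time (a new reading comes with each control period).
- cams.get_image(name): name is "side" or "top"; returns a dict with "color" (480x640x3 uint8, red, green, blue), "depth" (480x640 float32, m along the optical axis (not along the pixel's ray), 0 where there is no reading), "camera_matrix" (3x3 intrinsics, pixels), "k1" (the pictures are not rectified: a ray, as slopes to the right and down, at radius r is drawn at 1 + k1 r^2 times it, then the intrinsics apply), "xyz" and "rotation" of the camera in the world. Camera axes: x right, y up, looking along -z (the intrinsics and any distortion apply to the point x, -y, -z); pixel columns grow to the right and rows downward; lengths in m; the calibration is good to about 2 mm. A picture is of the moment at which its call begins.
- order.job_done(): hands the job in, once; it reports no verdict.
The state is a dict: "time_s": time; "joint_pos": joint angles; "dq": joint speeds; "tau": joint torques, N m; "ee_pos": TCP position; "orientation": TCP orientation; "wrist_force": force on the tool from outside, world axes, zero at the start; "ft_torque": the same for the moment, N m; "gripper_width": opening from 0.0 (shut) to 1.0 (fully open).
Only numpy, scipy, OpenCV 4.12 (cv2) and the standard library are available. Lean on these libraries where they do the work, as an engineer would, in place of code of your own. Each camera call takes 0.05 s, during which the arm holds its last target. There are 200 camera calls.

## Working session

There is one attempt and no reset: what is moved stays moved. The work goes in short steps, Python scripts to look and compute and a shell command to move; the robot and the scene stay as the last step left them, time stands still between calls to the robot, and variables do not carry over. Pictures are saved under pics/ and viewed, about 8 in all and at most 12, crops included, and the job is handed in when it is done.

```bash
mkdir -p pics; cat > h.py <<'E'
import numpy as np, cv2
from station import status, cams, order
def shot(n):
    return cams.get_image(n)
def ray(im,u,v):
    K=np.array(im["camera_matrix"]);k1=im["k1"]
    xd=np.array([(u-K[0,2])/K[0,0],(v-K[1,2])/K[1,1]]);x=xd.copy()
    for _ in range(20): x=xd/(1+k1*(x@x))
    R=np.array(im["rotation"]); return np.array(im["xyz"]),R@np.array([x[0],-x[1],-1.])
def atz(im,u,v,z):
    o,d=ray(im,u,v); return o+d*(z-o[2])/d[2]
def dep(im,u,v):
    o,d=ray(im,u,v); return o+d*im["depth"][int(round(v)),int(round(u))]
def save(im,name,box=None,s=1):
    c=im["color"][:,:,::-1]
    if box: c=c[box[1]:box[3],box[0]:box[2]]
    if s!=1: c=cv2.resize(c,None,fx=s,fy=s,interpolation=cv2.INTER_CUBIC)
    cv2.imwrite("pics/"+name,c)
E
python3 - <<'E'
from h import *
import pickle
s=status.get_state();print(s)
for n in("top","side"):
    im=shot(n);pickle.dump(im,open(n+".pkl","wb"));save(im,n+"0.png");print(n,im["xyz"],im["rotation"],im["camera_matrix"],im["k1"])
E
```

```text
{'time_s': 0.0, 'joint_pos': array([-1.27829068e+00,  3.78104974e-01,  7.96430251e-02,  1.27443363e+00,
        4.48448463e-06,  1.46050540e+00]), 'dq': array([-9.15976548e-05, -8.69449494e-04, -2.41635581e-04, -7.55117911e-04,
        1.28495633e-04, -9.56538672e-04]), 'tau': array([ 8.51803925e-04, -4.63600802e+01,  2.69876951e+01,  2.07385729e-02,
        3.52058692e-05, -5.03755885e-06]), 'ee_pos': array([ 0.2252147 , -0.52833684,  0.23034361]), 'orientation': array([ 0.39035003,  0.59048273, -0.38939782,  0.58934399]), 'wrist_force': array([-0.89148173, -0.88537872,  0.22295556]), 'ft_torque': array([ 0.03196295, -0.00568877, -0.02165561]), 'gripper_width': 0.9971651794382319}
top [0.38779064 0.35509227 1.07772221] [ 0.07356572 -0.06429793 -0.69563211  0.71172314] [[461.68534707   0.         319.84366947]
 [  0.         461.68534707 242.39547131]
 [  0.           0.           1.        ]] -0.09777213041468773
side [0.1086071  1.03233335 0.73596741] [-0.12548954  0.40653978  0.86566831 -0.26381083] [[517.45371933   0.         320.19101728]
 [  0.         517.45371933 244.25858952]
 [  0.           0.           1.        ]] -0.015945350480621106
```

View pics/top0.png

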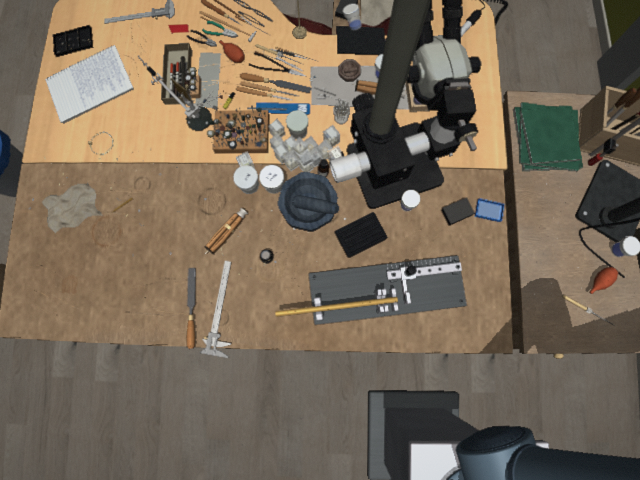

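View pics/side0.png

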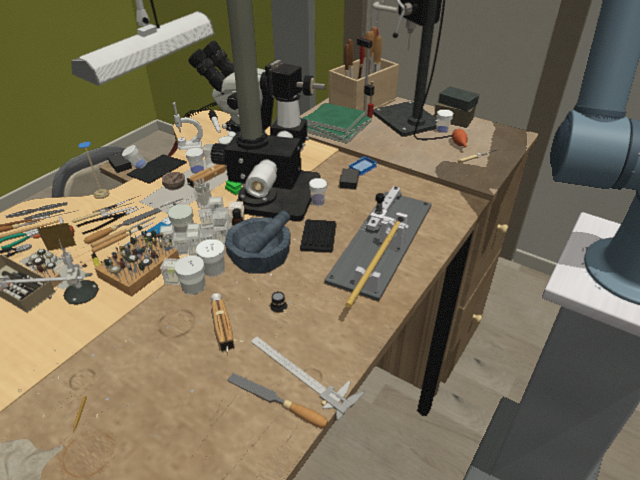

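The top view shows the jig at (310–466, 257–325), with the knob near (410,268), the stop plate near (405,285) and the tube from (276,314) to (397,300). The camera rotation turns out to be a quaternion. Next are enlarged crops.

```bash
sed -i 's/R=np.array(im\["rotation"\])/from scipy.spatial.transform import Rotation as Ro; R=Ro.from_quat(im["rotation"]).as_matrix()/' h.py
python3 - <<'E'
from h import *
import pickle
t=pickle.load(open("top.pkl","rb"));s=pickle.load(open("side.pkl","rb"))
a=cv2.resize(t["color"][250:330,270:470,::-1],None,fx=4,fy=4,interpolation=cv2.INTER_CUBIC)
cv2.imwrite("pics/topc.png",a)
cv2.imwrite("pics/sidec.png",cv2.resize(s["color"][180:325,320:440,::-1],None,fx=4,fy=4,interpolation=cv2.INTER_CUBIC))
for p in [(410,268),(397,300),(276,314),(350,306)]: print(p,dep(t,*p),atz(t,*p,.055))
E
```

```text
(410, 268) [0.38779064 0.35509227 1.07772221] [0.5359262  0.16787171 0.055     ]
(397, 300) [0.46364869 0.19811081 0.05908768] [0.4639531  0.19748086 0.055     ]
(276, 314) [0.4269762  0.46280206 0.0626227 ] [0.42727046 0.46361088 0.055     ]
(350, 306) [0.44850699 0.30134113 0.05758003] [0.44866055 0.30120519 0.055     ]
```

View pics/topc.png

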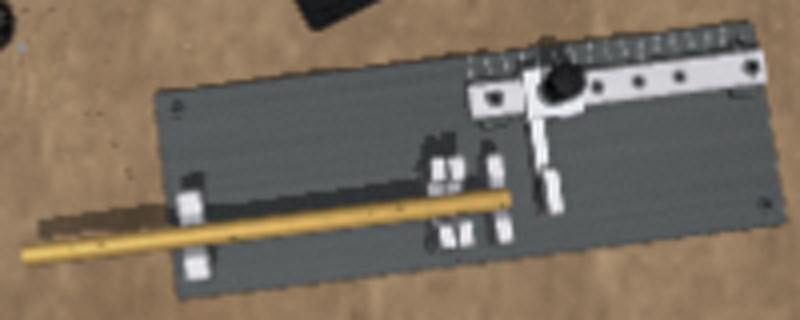

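View pics/sidec.png

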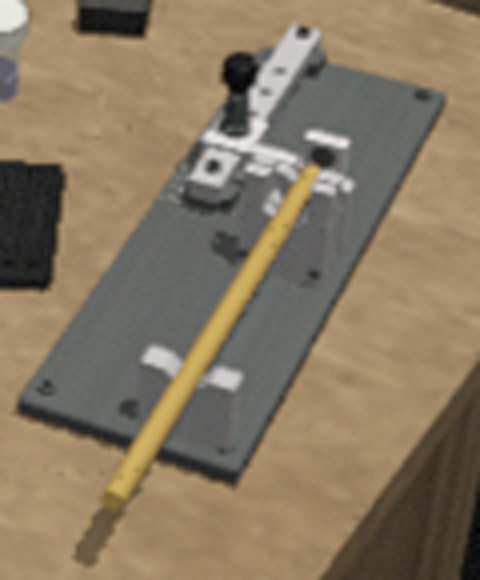

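```bash
python3 - <<'E'
from h import *
import pickle
from scipy.spatial.transform import Rotation as Ro
np.set_printoptions(precision=4,suppress=True)
t=pickle.load(open("top.pkl","rb"));s=pickle.load(open("side.pkl","rb"))
T=lambda u,v:(270+u/4-.375,250+v/4-.375); S=lambda u,v:(320+u/4-.375,180+v/4-.375)
loc=np.array([[.06,.1775],[.06,-.1775],[-.06,-.1775],[-.06,.1775]])
def fit(W):
    m=W.mean(0);H=(W-m).T@(loc-loc.mean(0));a=np.arctan2(H[1,0]-H[0,1],H[0,0]+H[1,1])
    R=np.array([[np.cos(a),-np.sin(a)],[np.sin(a),np.cos(a)]]);return m-R@loc.mean(0),a,R
W=np.array([atz(t,*T(*p),.015)[:2] for p in[(157,92),(748,20),(785,222),(180,297)]])
c,a,R=fit(W);print("jig",c,a,"res",(W-c-loc@R.T)*1000)
J=lambda p:R.T@(np.array(p)[:2]-c)
for n,p,z in[("h1",(597,87),.038),("h2",(639,82),.038),("h3",(679,76),.038),("knob",(567,79),.091),("tube-",(510,200),.055),("tube+",(22,255),.055),("platetop-",(552,190),.0635)]:
    w=atz(t,*T(*p),z);print(n,w,J(w)*1000)
W2=np.array([atz(s,*S(*p),.015)[:2] for p in[(22,405),(445,95),(237,475)]])
print("side corners in jig",[J(w)*1000 for w in W2])
for n,p,z in[("knob",(239,70),.084),("h1",(264,92),.038),("h2",(281,71),.038),("h3",(293,54),.038),("tube+",(118,497),.055)]:
    w=atz(s,*S(*p),z);print("side",n,w,J(w)*1000)
st=status.get_state();print(Ro.from_quat(st["orientation"]).as_matrix())
E
```

```text
jig [0.492 0.214] 0.14223345458477085 res [[-0.3777 -2.8561]
 [-0.9873  3.1311]
 [ 0.1024  1.9379]
 [ 1.2626 -2.2128]]
h1 [0.5311 0.1446 0.038 ] [ 28.8103 -74.258 ]
h2 [0.5344 0.1204 0.038 ] [ 28.6997 -98.6032]
h3 [0.5383 0.0974 0.038 ] [  29.2872 -121.9907]
knob [0.5278 0.1715 0.091 ] [ 29.3892 -47.1125]
tube- [0.4648 0.1972 0.055 ] [-29.3248 -12.7567]
tube+ [0.4286 0.4656 0.055 ] [-27.113  258.0599]
platetop- [0.4701 0.1754 0.0635] [-27.2042 -35.1268]
side corners in jig [array([ 58.0873, 181.5905]), array([ -56.1718, -172.9108]), array([-56.8924, 180.7596])]
side knob [0.5323 0.1717 0.084 ] [ 33.9062 -47.5315]
side h1 [0.539  0.1228 0.038 ] [ 33.6229 -96.9198]
side h2 [0.541  0.0981 0.038 ] [  32.0498 -121.6738]
side h3 [0.5435 0.0781 0.038 ] [  31.6972 -141.7618]
side tube+ [0.4314 0.4629 0.055 ] [-24.7459 255.0101]
[[-0.0005  0.92    0.392 ]
 [ 0.0017  0.392  -0.92  ]
 [-1.      0.0002 -0.0018]]
```

```bash
python3 -m creep '{"claw":[8.5,8.5,8,7,6,5,5,5,5,5,5,5,5,5,5,5,5,5,5,5],"delta_pos":[[0,0,0],[0,0,0],[0.2,2.5,-4.05],[0.2,2.5,-4.05],[0.2,2.5,-4.05],[0.2,2.5,-4.05],[0.2,2.5,-4.05],[0.2,2.5,-4.05],[0.2,2.5,-4.05],[0.2,2.5,-4.05],[0.2,2.5,-4.05],[0.2,2.5,-4.05],[0.2,2.5,-4.05],[0.2,2.5,-4.05],[0.2,2.5,-4.05],[0.2,2.5,-4.05],[0.2,2.5,-4.05],[0.2,2.5,-4.05],[0,0,0],[0,0,0]],"turn":[[0.132,0,0],[0.132,0,0],[0,0,0],[0,0,0],[0,0,0],[0,0,0],[0,0,0],[0,0,0],[0,0,0],[0,0,0],[0,0,0],[0,0,0],[0,0,0],[0,0,0],[0,0,0],[0,0,0],[0,0,0],[0,0,0],[0,0,0],[0,0,0]]}' 40
cat >> h.py <<'E'
def rep(goal=None):
    from scipy.spatial.transform import Rotation as Ro
    s=status.get_state();R=Ro.from_quat(s["orientation"]).as_matrix()
    print("t %.2f"%s["time_s"],"tcp",s["ee_pos"].round(4),"f",s["wrist_force"].round(1),"w",round(s["gripper_width"]*85.4,1),"z",R[:,2].round(4),"xax",R[:,0].round(3))
    if goal is not None: print("need tool cm",(R.T@(np.array(goal)-s["ee_pos"])*100).round(2))
E
python3 -c "
from h import *
rep([.530,.1716,.067])"
```

```text
time_s: 2.1
ee_pos: [0.5337, 0.1543, 0.1984]
orientation: [0.46, 0.542, -0.456, 0.535]
wrist_force: [0.8, 0.1, 0.0]
gripper_width: 0.583
t 2.10 tcp [0.5337 0.1543 0.1984] f [0.8 0.1 0. ] w 49.8 z [ 0.1612 -0.9869 -0.0111] xax [-0.004  0.011 -1.   ]
need tool cm [13.16 -0.06 -1.62]
```

```bash
python3 -m creep '{"claw":[5,5,5,5,5],"delta_pos":[[0,0,0],[3,0,-0.8],[3,0,-0.8],[3,0,0],[0,0,0]],"turn":[[0.022,-0.011,0],[0,0,0],[0,0,0],[0,0,0],[0,0,0]]}'
python3 - <<'E'
from h import *
rep([.530,.1716,.067])
im=shot("side");save(im,"s2.png",(340,150,440,250),6)
E
```

```text
time_s: 2.6
ee_pos: [0.5297, 0.1534, 0.1058]
orientation: [0.459, 0.544, -0.458, 0.533]
wrist_force: [-1.0, -0.1, -0.2]
gripper_width: 0.585
t 2.60 tcp [0.5297 0.1534 0.1058] f [-1.  -0.1 -0.2] w 50.0 z [ 0.1592 -0.9872 -0.0126] xax [-0.011  0.011 -1.   ]
need tool cm [ 3.9   0.35 -1.74]
```

View pics/s2.png

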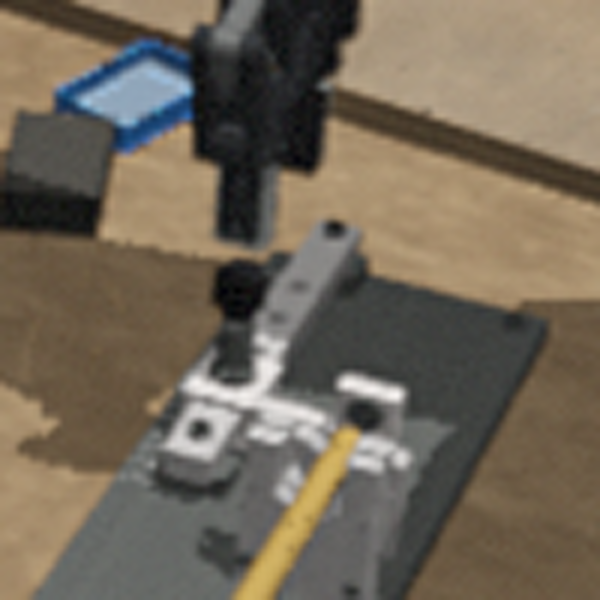

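The side crop shows the fingers at about (245,240), above and behind the knob at (240,290), offset towards -y. The arm did not make the y shift I commanded, so I'll check the state after settling.

```bash
python3 -m creep '{"claw":[5,5],"delta_pos":[[0,0,-0.8],[0,0,0]],"turn":[[0,0,0],[0,0,0]]}'
python3 - <<'E'
from h import *
rep([.530,.1716,.067]); print(status.get_state()["joint_pos"].round(3),status.get_state()["dq"].round(3))
E
```

```text
time_s: 2.85
ee_pos: [0.5347, 0.16, 0.1117]
orientation: [0.461, 0.544, -0.452, 0.537]
wrist_force: [0.7, 1.6, -0.1]
gripper_width: 0.587
t 2.85 tcp [0.5347 0.16   0.1117] f [ 0.7  1.6 -0.1] w 50.1 z [ 0.1674 -0.9858 -0.0165] xax [ 0.001  0.017 -1.   ]
need tool cm [ 4.49 -0.28 -1.15]
[ 0.168  0.403 -0.2    0.965  0.016  3.141] [ 0.005  0.001  0.002 -0.005 -0.01  -0.001]
```

Joint 6 is at its range limit (3.141), which blocks the turn and disturbs the motion. I'll use the half-turned grasp instead.

```bash
python3 -m creep '{"claw":[5,5,5,5,5,5,5,5,5,5,5,5,5,5,5,5,5,5,5,5],"delta_pos":[[-0.5,0,0],[0,0,0],[0,0,0],[0,0,0],[0,0,0],[0,0,0],[0,0,0],[0,0,0],[0,0,0],[0,0,0],[0,0,0],[0,0,0],[0,0,0],[0,0,0],[0,0,0],[0,0,0],[0,0,0],[0,0,0],[0,0,0],[0,0,0]],"turn":[[-0.14,0,0],[-0.14,0,0],[-0.14,0,0],[-0.14,0,0],[-0.14,0,0],[-0.14,0,0],[-0.14,0,0],[-0.14,0,0],[-0.14,0,0],[-0.14,0,0],[-0.14,0,0],[-0.14,0,0],[-0.14,0,0],[-0.14,0,0],[-0.14,0,0],[-0.14,0,0],[-0.14,0,0],[-0.14,0,0],[-0.14,0,0],[-0.14,0,0]]}' >/dev/null;  python3 -m creep '{"claw":[5,5,5,5],"delta_pos":[[0,0,0],[0,0,0],[0,0,0],[0,0,0]],"turn":[[-0.14,0,0],[-0.14,0,0],[0,0,0],[0,0,0]]}'
python3 - <<'E'
from h import *
rep([.530,.1716,.067]); print(status.get_state()["joint_pos"].round(3))
E
```

```text
time_s: 5.25
ee_pos: [0.5341, 0.1599, 0.1157]
orientation: [-0.521, 0.469, 0.529, 0.477]
wrist_force: [0.3, -0.3, -0.6]
gripper_width: 0.587
t 5.25 tcp [0.5341 0.1599 0.1157] f [ 0.3 -0.3 -0.6] w 50.2 z [-0.1038  0.9945  0.0163] xax [-0.001  0.016 -1.   ]
need tool cm [4.89 0.29 1.13]
[ 0.168  0.399 -0.193  0.976  0.016  0.064]
```

```bash
python3 -m creep '{"claw":[5,5,5],"delta_pos":[[0,0,0],[1.5,0.3,1.1],[0,0,0]],"turn":[[-0.035,0.016,0],[0,0,0],[0,0,0]]}'
python3 - <<'E'
from h import *
rep([.530,.1716,.067])
im=shot("side");save(im,"s3.png",(340,150,440,250),6)
E
```

```text
time_s: 5.55
ee_pos: [0.5271, 0.1709, 0.0982]
orientation: [-0.534, 0.464, 0.535, 0.462]
wrist_force: [-1.1, -1.1, -0.8]
gripper_width: 0.585
t 5.55 tcp [0.5271 0.1709 0.0982] f [-1.1 -1.1 -0.8] w 50.0 z [-0.1427  0.9898  0.    ] xax [-0.004 -0.001 -1.   ]
need tool cm [ 3.12 -0.31  0.03]
```

View pics/s3.png

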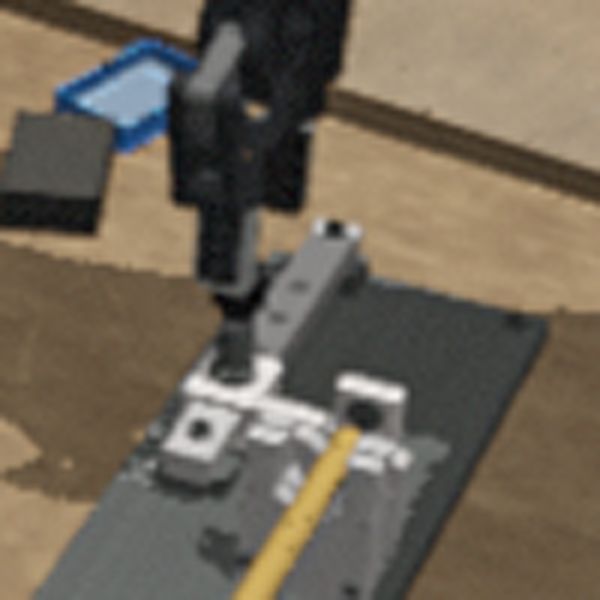

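The near finger tip (228,280) is in front of the knob (238,293) and the fingers straddle it. Next I descend and close softly.

```bash
python3 -m creep '{"claw":[5,5,5,5,4,3.4,3,2.7,2.5,2.3],"delta_pos":[[1.0,-0.3,0],[1.0,0,0],[0.8,0,0],[0.3,0,0],[0,0,0],[0,0,0],[0,0,0],[0,0,0],[0,0,0],[0,0,0]],"turn":[[0,0,0],[0,0,0],[0,0,0],[0,0,0],[0,0,0],[0,0,0],[0,0,0],[0,0,0],[0,0,0],[0,0,0]]}' 20
python3 -c "
from h import *
rep([.530,.1716,.067])"
python3 -m creep '{"claw":[2.1,1.9,1.6,1.6],"delta_pos":[[0,0,0],[0,0,0],[0,0,0],[0,0,0]],"turn":[[0,0,0],[0,0,0],[0,0,0],[0,0,0]]}' 30
python3 -c "
from h import *
rep([.530,.1716,.067])"
```

```text
time_s: 6.6
ee_pos: [0.5318, 0.1707, 0.0687]
orientation: [-0.534, 0.463, 0.534, 0.463]
wrist_force: [0.5, 0.2, 1.3]
gripper_width: 0.272
t 6.60 tcp [0.5318 0.1707 0.0687] f [0.5 0.2 1.3] w 23.2 z [-1.415e-01  9.899e-01  3.000e-04] xax [-0.001  0.    -1.   ]
need tool cm [0.17 0.16 0.11]
time_s: 7.0
ee_pos: [0.5318, 0.1709, 0.0688]
orientation: [-0.534, 0.463, 0.534, 0.463]
wrist_force: [-1.1, 1.3, 2.0]
gripper_width: 0.214
t 7.00 tcp [0.5318 0.1709 0.0688] f [-1.1  1.3  2. ] w 18.3 z [-1.415e-01  9.899e-01  6.000e-04] xax [-0.001  0.001 -1.   ]
need tool cm [0.18 0.17 0.1 ]
```

```bash
python3 -m creep '{"claw":[1.4,1.4,1.4,1.4,1.4,1.4],"delta_pos":[[0,0,0],[-0.2,0,0],[-0.2,0,0],[-0.2,0,0],[-0.2,0,0],[0,0,0]],"turn":[[0,0,0],[0,0,0],[0,0,0],[0,0,0],[0,0,0],[0,0,0]]}' 45
python3 - <<'E'
from h import *
rep()
im=shot("side");save(im,"s4.png",(340,150,440,250),6)
E
```

```text
time_s: 7.6
ee_pos: [0.5316, 0.1706, 0.0763]
orientation: [-0.534, 0.464, 0.535, 0.463]
wrist_force: [2.7, 0.7, -8.3]
gripper_width: 0.208
t 7.60 tcp [0.5316 0.1706 0.0763] f [ 2.7  0.7 -8.3] w 17.8 z [-1.414e-01  9.900e-01  1.000e-04] xax [-0.001 -0.    -1.   ]
```

View pics/s4.png

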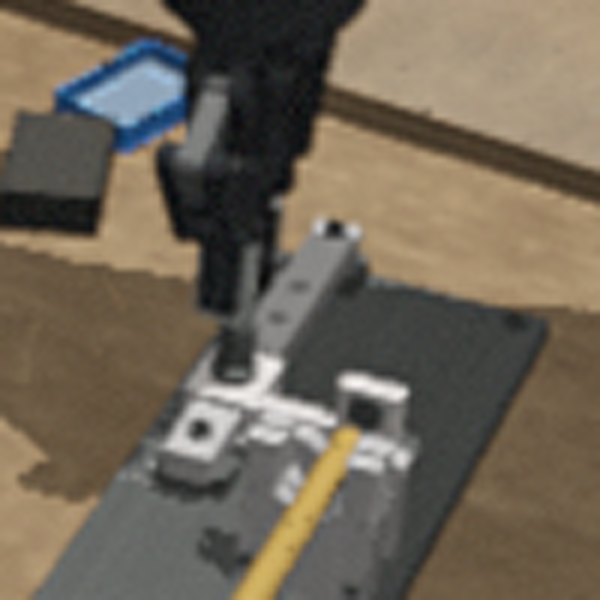

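Fz is now -8.3 N, so the spring is pulled and the knob is up about 7.5 mm. Next I slide the stop along -y.

```bash
python3 -m creep '{"claw":[1.4,1.4,1.4],"delta_pos":[[0,0,-0.3],[0,0,-0.6],[0,0,-0.6]],"turn":[[0,0,0],[0,0,0],[0,0,0]]}'
python3 -m creep '{"claw":[1.4,1.4,1.4,1.4,1.4,1.4,1.4,1.4],"delta_pos":[[0,0,-0.6],[0,0,-0.6],[0,0,-0.6],[0,0,-0.6],[0,0,-0.5],[0,0,-0.3],[0,0,-0.1],[0,0,0]],"turn":[[0,0,0],[0,0,0],[0,0,0],[0,0,0],[0,0,0],[0,0,0],[0,0,0],[0,0,0]]}'
python3 - <<'E'
from h import *
rep()
im=shot("top");save(im,"t5.png",(370,240,490,340),6)
import pickle;pickle.dump(im,open("t5.pkl","wb"))
E
```

```text
time_s: 7.95
ee_pos: [0.5338, 0.1554, 0.0764]
orientation: [-0.534, 0.464, 0.535, 0.463]
wrist_force: [3.5, 1.1, -8.3]
gripper_width: 0.211
time_s: 8.75
ee_pos: [0.5384, 0.1228, 0.0765]
orientation: [-0.534, 0.464, 0.534, 0.463]
wrist_force: [2.5, 0.4, -8.8]
gripper_width: 0.212
t 8.75 tcp [0.5384 0.1228 0.0765] f [ 2.5  0.4 -8.8] w 18.1 z [-1.411e-01  9.900e-01 -5.000e-04] xax [-0.001 -0.001 -1.   ]
```

View pics/t5.png

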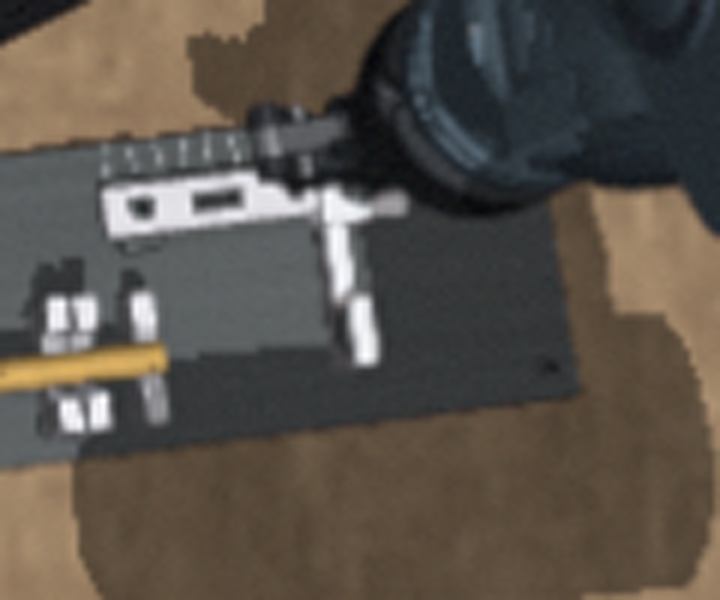

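The view shows the stop moved along the strip, with the slot clear at crop (195–245, 200) and the arm and plate at (345–370, 200–360). By estimate about 1–3 mm remain, so I advance a little and lower onto the strip to feel for the hole.

```bash
python3 -m creep '{"claw":[1.4,1.4,1.4],"delta_pos":[[0,0,-0.12],[0.1,0,0],[0,0,0]],"turn":[[0,0,0],[0,0,0],[0,0,0]]}'
python3 -m creep '{"claw":[1.4,1.4],"delta_pos":[[0.06,0,0],[0,0,0]],"turn":[[0,0,0],[0,0,0]]}'
python3 -m creep '{"claw":[1.4,1.4],"delta_pos":[[0.05,0,0],[0,0,0]],"turn":[[0,0,0],[0,0,0]]}'
```

```text
time_s: 9.1
ee_pos: [0.5385, 0.1221, 0.0754]
orientation: [-0.534, 0.463, 0.535, 0.463]
wrist_force: [2.0, 1.5, -8.3]
gripper_width: 0.207
time_s: 9.3
ee_pos: [0.5385, 0.1221, 0.0748]
orientation: [-0.534, 0.463, 0.535, 0.463]
wrist_force: [2.8, 1.8, -8.4]
gripper_width: 0.209
time_s: 9.5
ee_pos: [0.5385, 0.1221, 0.0744]
orientation: [-0.534, 0.463, 0.535, 0.463]
wrist_force: [1.4, 1.6, -8.1]
gripper_width: 0.21
```

```bash
for i in 1 2 3; do python3 -m creep '{"claw":[1.4,1.4],"delta_pos":[[0.05,0,0],[0,0,0]],"turn":[[0,0,0],[0,0,0]]}' | egrep "pos|force"; done
```

```text
ee_pos: [0.5385, 0.122, 0.0739]
wrist_force: [1.8, 0.7, -8.8]
ee_pos: [0.5386, 0.122, 0.0734]
wrist_force: [1.6, 1.1, -6.9]
ee_pos: [0.5386, 0.122, 0.0729]
wrist_force: [0.6, 1.3, -7.6]
```

```bash
for i in 1 2 3; do python3 -m creep '{"claw":[1.4,1.4],"delta_pos":[[0.1,0,0],[0,0,0]],"turn":[[0,0,0],[0,0,0]]}' | egrep "pos|force"; done
```

```text
ee_pos: [0.5386, 0.122, 0.0718]
wrist_force: [1.5, 1.2, -6.8]
ee_pos: [0.5386, 0.122, 0.0709]
wrist_force: [1.8, 0.8, -7.5]
ee_pos: [0.5386, 0.122, 0.0699]
wrist_force: [1.1, 1.7, -6.2]
```

Fz has stayed at the spring load down to about 1 mm of lift, so the pin is in a hole. I'll release, rise and check.

```bash
python3 -m creep '{"claw":[1.9,2.3,2.8,3.5,4.5,5,5,5,5,5,5],"delta_pos":[[0,0,0],[0,0,0],[0,0,0],[0,0,0],[0,0,0],[0,0,0],[-2,0,0],[-3,0,0],[-4,0,0],[-4,-3,2],[-1,-3,4]],"turn":[[0,0,0],[0,0,0],[0,0,0],[0,0,0],[0,0,0],[0,0,0],[0,0,0],[0,0,0],[0,0,0],[0,0,0],[0,0,0]]}'
python3 - <<'E'
from h import *
import pickle
a=shot("top");b=shot("side");pickle.dump((a,b),open("p6.pkl","wb"))
A=cv2.resize(a["color"][240:340,330:470,::-1],None,fx=4,fy=4,interpolation=cv2.INTER_CUBIC)
B=cv2.resize(b["color"][160:260,350:440,::-1],None,fx=4,fy=4,interpolation=cv2.INTER_CUBIC)
cv2.imwrite("pics/c6.png",np.hstack([A,B])[:, :800]);print(A.shape,B.shape);rep()
E
```

```text
time_s: 11.8
ee_pos: [0.5901, 0.186, 0.2123]
orientation: [0.535, -0.463, -0.531, -0.466]
wrist_force: [1.8, 0.2, 0.5]
gripper_width: 0.587
(400, 560, 3) (400, 360, 3)
t 11.90 tcp [0.5912 0.1916 0.2091] f [-0.5 -0.6  0.1] w 50.0 z [-0.1453  0.9894  0.0026] xax [ 0.006  0.003 -1.   ]
```

View pics/c6.png

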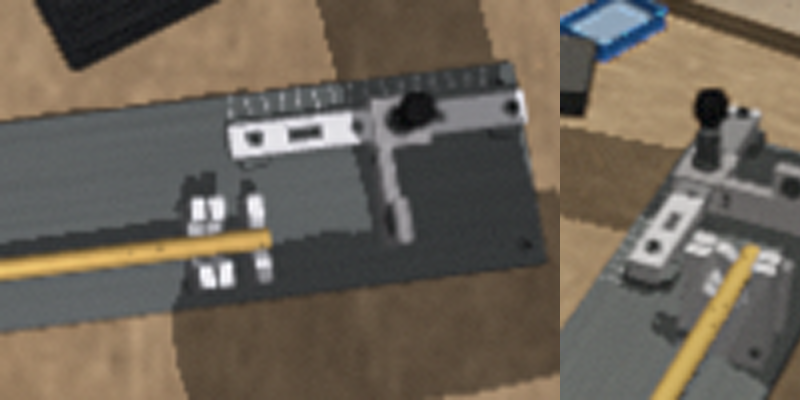

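```bash
python3 - <<'E'
from h import *
import pickle
a,b=pickle.load(open("p6.pkl","rb"))
T=lambda u,v:(330+u/4-.375,240+v/4-.375);S=lambda u,v:(350+(u-560)/4-.375,160+v/4-.375)
for z in(.0,.006): print(z,"top",atz(a,*T(415,108),.091+z),"side",atz(b,*S(711,105),.084+z))
print("corners",atz(a,*T(510,62),.015),atz(a,*T(546,262),.015))
print("tube-",atz(a,*T(270,239),.055),"h1",atz(a,*T(358,127),.038),"plate",atz(a,*T(400,218),.0635), "plateL", atz(a,*T(386,220),.055))
E
```

```text
0.0 top [0.53473078 0.1235259  0.091     ] side [0.53909844 0.12177441 0.084     ]
0.006 top [0.53383728 0.124934   0.097     ] side [0.53513666 0.1301542  0.09      ]
corners [0.57440711 0.04876168 0.015     ] [0.45788392 0.03112421 0.015     ]
tube- [0.4653369  0.19719754 0.055     ] h1 [0.53106282 0.14398859 0.038     ] plate [0.47752837 0.1266157  0.0635    ] plateL [0.47703217 0.13254549 0.055     ]
```

The crop shows the knob at (415,108) and a single free hole (358,127) between the slot and the stop, so the stop is over hole 2. The knob height fits pin down: the two views agree to 2 mm in y at lift 0 and are 5 mm apart at lift 6 mm. The jig has not moved. Now the tube.

```bash
python3 -m creep '{"claw":[5,5,5,5,5,5,5,5,5,5,5,4,4,4,4,4,4,4,4,4],"delta_pos":[[0,0,0],[0,0,0],[0,0,0],[0,0,0],[0,0,0],[0,0,0],[0,0,0],[0,0,0],[0,0,0],[0,0,0],[0,0,0],[0,3.15,-2.44],[0,3.15,-2.44],[0,3.15,-2.44],[0,3.15,-2.44],[0,3.15,-2.44],[3.5,0,0],[3.5,0,0],[3.5,0,0],[0,0,0]],"turn":[[0.1434,0,0],[0.1434,0,0],[0.1434,0,0],[0.1434,0,0],[0.1434,0,0],[0.1434,0,0],[0.1434,0,0],[0.1434,0,0],[0.1434,0,0],[0.1434,0,0],[0.1434,0,0],[0,0,0],[0,0,0],[0,0,0],[0,0,0],[0,0,0],[0,0,0],[0,0,0],[0,0,0],[0,0,0]]}' 20
python3 - <<'E'
from h import *
rep([.4486,.331,.036]);print(status.get_state()["joint_pos"].round(2))
E
```

```text
time_s: 13.9
ee_pos: [0.4405, 0.3242, 0.097]
orientation: [-0.05, 0.709, 0.046, 0.702]
wrist_force: [-0.6, -1.3, -1.2]
gripper_width: 0.467
t 13.90 tcp [0.4405 0.3242 0.097 ] f [-0.6 -1.3 -1.2] w 39.9 z [ 0.9908  0.1351 -0.011 ] xax [-0.01  -0.005 -1.   ]
need tool cm [6.08 0.58 0.96]
[ 0.52  0.41 -0.23  0.94  0.    1.95]
```

```bash
python3 -m creep '{"claw":[4,4,4,4],"delta_pos":[[0,0,0],[0.5,0.55,0.9],[1.0,0,0],[0,0,0]],"turn":[[-0.003,-0.011,0],[0,0,0],[0,0,0],[0,0,0]]}'
python3 - <<'E'
from h import *
rep([.4486,.331,.036])
im=shot("side");save(im,"s7.png",(320,180,440,280),6)
E
```

```text
time_s: 14.3
ee_pos: [0.4539, 0.3338, 0.0868]
orientation: [-0.048, 0.702, 0.049, 0.709]
wrist_force: [-0.7, -0.1, 0.1]
gripper_width: 0.462
t 14.30 tcp [0.4539 0.3338 0.0868] f [-0.7 -0.1  0.1] w 39.4 z [0.9904 0.1378 0.0104] xax [ 0.01   0.002 -1.   ]
need tool cm [ 5.08 -0.21 -0.61]
```

View pics/s7.png

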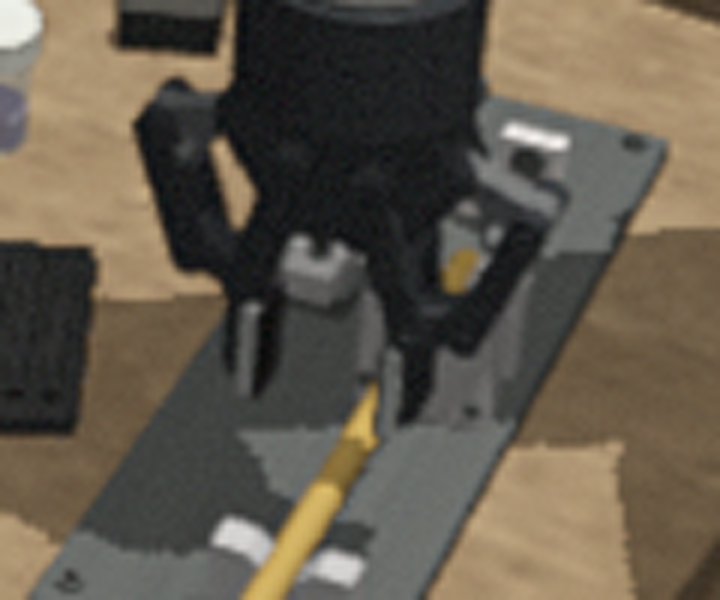

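```bash
cat >> h.py <<'E'
def proj(im,P):
    from scipy.spatial.transform import Rotation as Ro
    R=Ro.from_quat(im["rotation"]).as_matrix();K=np.array(im["camera_matrix"])
    p=R.T@(np.array(P)-np.array(im["xyz"]));x=np.array([p[0],-p[1]])/-p[2];x=x*(1+im["k1"]*(x@x))
    return x*K[0,0]+K[:2,2]
E
python3 - <<'E'
from h import *
rep([.4486,.331,.036])
s=status.get_state();im=shot("side");p=s["ee_pos"]
C=lambda q:(q-np.array([320,180]))*6
from scipy.spatial.transform import Rotation as Ro
z=Ro.from_quat(s["orientation"]).as_matrix()[:,2]
for dz in(0,.006): print("tips L/R",C(proj(im,p+[0,0,dz]+.0198*z)),C(proj(im,p+[0,0,dz]-.0198*z)),"mid",C(proj(im,p+[0,0,dz])))
for u,v in[(345,470),(278,575)]: print("tube side@.055",atz(im,320+u/6,180+v/6,.055))
E
```

```text
t 14.35 tcp [0.4535 0.3336 0.087 ] f [ 0.7 -0.1 -0.6] w 39.9 z [0.9904 0.1378 0.0099] xax [ 0.01   0.001 -1.   ]
need tool cm [ 5.1  -0.19 -0.57]
tips L/R [271.49361565 389.31190259] [385.24334369 424.43189724] mid [328.00157175 406.75814981]
tips L/R [272.4657228  375.14212379] [386.66474605 410.21110269] mid [329.19544527 392.56250179]
tube side@.055 [0.44975255 0.32460431 0.055     ]
tube side@.055 [0.44268091 0.38125956 0.055     ]
```

Fingertips are at crop (270–280,393) and (382,425) and the mid-point fits the projected TCP. The side view puts the tube at x ≈ 0.449 here, so I shift -5 mm, level the tool and descend.

```bash
python3 -m creep '{"claw":[4,4,4],"delta_pos":[[0,-0.2,-0.5],[0,0,0],[0,0,0]],"turn":[[0,0.01,0],[0,0,0],[0,0,0]]}' >/dev/null
python3 -c "
from h import *
rep([.449,.331,.037])"
```

```text
t 14.70 tcp [0.4486 0.3309 0.0872] f [ 0.2 -0.8  0.6] w 40.2 z [9.905e-01 1.378e-01 1.000e-04] xax [ 0.  0. -1.]
need tool cm [5.02 0.01 0.04]
```

```bash
python3 -m creep '{"claw":[4,4,4,4,4,3,2.4,1.9],"delta_pos":[[1.2,0,0],[1.5,0,0],[1.5,0,0],[0.8,0,0],[0,0,0],[0,0,0],[0,0,0],[0,0,0]],"turn":[[0,0,0],[0,0,0],[0,0,0],[0,0,0],[0,0,0],[0,0,0],[0,0,0],[0,0,0]]}' 20
python3 -m creep '{"claw":[1.7,1.5,1.4,1.3,1.2,1.1,1.0,1.0],"delta_pos":[[0,0,0],[0,0,0],[0,0,0],[0,0,0],[0,0,0],[0,0,0],[0,0,0],[0,0,0]],"turn":[[0,0,0],[0,0,0],[0,0,0],[0,0,0],[0,0,0],[0,0,0],[0,0,0],[0,0,0]]}' 20
```

```text
time_s: 15.5
ee_pos: [0.4493, 0.3313, 0.0378]
orientation: [-0.049, 0.705, 0.049, 0.706]
wrist_force: [0.7, 0.4, -0.2]
gripper_width: 0.224
time_s: 16.3
ee_pos: [0.4492, 0.3311, 0.0372]
orientation: [-0.049, 0.705, 0.049, 0.706]
wrist_force: [2.3, 0.8, -0.1]
gripper_width: 0.132
```

```bash
python3 -m creep '{"claw":[1,1,1,1,1,1,1,1,1,1,1,1],"delta_pos":[[0,-0.3,0],[0,-0.5,0],[0,-0.6,0],[0,-0.6,0],[0,-0.6,0],[0,-0.6,0],[0,-0.6,0],[0,-0.6,0],[0,-0.5,0],[0,-0.3,0],[0,0,0],[0,0,0]],"turn":[[0,0,0],[0,0,0],[0,0,0],[0,0,0],[0,0,0],[0,0,0],[0,0,0],[0,0,0],[0,0,0],[0,0,0],[0,0,0],[0,0,0]]}' 20
python3 - <<'E'
from h import *
rep()
import pickle
im=shot("top");pickle.dump(im,open("t8.pkl","wb"));b=shot("side")
A=cv2.resize(im["color"][245:325,380:480,::-1],None,fx=4,fy=4,interpolation=cv2.INTER_CUBIC)
B=cv2.resize(b["color"][180:260,340:440,::-1],None,fx=4,fy=4,interpolation=cv2.INTER_CUBIC)
cv2.imwrite("pics/c8.png",np.hstack([A,B]))
E
```

```text
time_s: 17.5
ee_pos: [0.4564, 0.2789, 0.0373]
orientation: [-0.049, 0.705, 0.048, 0.706]
wrist_force: [5.0, -0.2, 4.9]
gripper_width: 0.127
t 17.50 tcp [0.4564 0.2789 0.0373] f [ 5.  -0.2  4.9] w 10.8 z [0.9905 0.1374 0.0011] xax [ 0.001 -0.001 -1.   ]
```

View pics/c8.png

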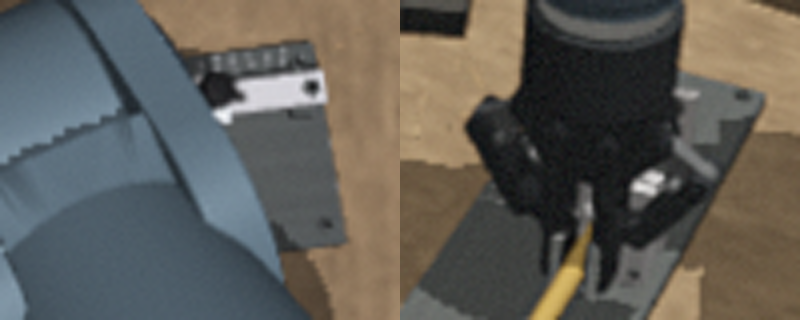

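The gripper hides the stop; the tube is held at (575,260) and the jig still lies in place. The V is giving side and vertical load, so I relieve it and then creep in with the force watched.

```bash
python3 -m creep '{"claw":[1,1,1],"delta_pos":[[-0.04,0,0.05],[0,0,0],[0,0,0]],"turn":[[0,0,0],[0,0,0],[0,0,0]]}'|egrep "pos|force"
for i in 1 2 3; do python3 -m creep '{"claw":[1,1,1],"delta_pos":[[0,-0.1,0],[0,-0.1,0],[0,0,0]],"turn":[[0,0,0],[0,0,0],[0,0,0]]}'|egrep "pos|force"; done
```

```text
ee_pos: [0.4565, 0.279, 0.0373]
wrist_force: [5.3, -3.1, 3.6]
ee_pos: [0.4564, 0.2784, 0.0374]
wrist_force: [3.5, 3.6, 2.6]
ee_pos: [0.4567, 0.2761, 0.0375]
wrist_force: [3.5, 3.0, 3.2]
ee_pos: [0.4571, 0.2736, 0.0374]
wrist_force: [3.6, 4.4, 3.3]
```

```bash
python3 -m creep '{"claw":[1,1,1],"delta_pos":[[-0.07,0,0.06],[0,0,0],[0,0,0]],"turn":[[0,0,0],[0,0,0],[0,0,0]]}'|egrep "pos|force"
for i in 1 2; do python3 -m creep '{"claw":[1,1,1],"delta_pos":[[0,-0.05,0],[0,-0.05,0],[0,0,0]],"turn":[[0,0,0],[0,0,0],[0,0,0]]}'|egrep "pos|force"; done
```

```text
ee_pos: [0.457, 0.273, 0.0377]
wrist_force: [2.2, 0.5, 0.8]
ee_pos: [0.4571, 0.2722, 0.0377]
wrist_force: [1.0, 0.7, 0.8]
ee_pos: [0.4573, 0.2711, 0.0377]
wrist_force: [-0.9, -0.6, -0.5]
```

```bash
for i in 1 2 3 4 5; do python3 -m creep '{"claw":[1,1,1],"delta_pos":[[0,-0.05,0],[0,0,0],[0,0,0]],"turn":[[0,0,0],[0,0,0],[0,0,0]]}'|egrep "pos|force"; done
```

```text
ee_pos: [0.4577, 0.2709, 0.0379]
wrist_force: [0.4, 0.4, -0.8]
ee_pos: [0.4582, 0.2706, 0.0381]
wrist_force: [0.5, 0.3, -1.1]
ee_pos: [0.4582, 0.2702, 0.0381]
wrist_force: [0.6, 0.0, -0.5]
ee_pos: [0.4583, 0.2697, 0.0381]
wrist_force: [0.2, 0.8, -0.6]
ee_pos: [0.4584, 0.2692, 0.0381]
wrist_force: [-0.3, -0.5, -1.4]
```

```bash
for i in 1 2 3 4 5; do python3 -m creep '{"claw":[1,1,1],"delta_pos":[[0,-0.05,0],[0,0,0],[0,0,0]],"turn":[[0,0,0],[0,0,0],[0,0,0]]}'|egrep "pos|force"; done
```

```text
ee_pos: [0.4584, 0.2687, 0.0381]
wrist_force: [-0.7, 0.0, -0.5]
ee_pos: [0.4585, 0.2682, 0.0381]
wrist_force: [-0.7, -0.4, -0.8]
ee_pos: [0.4586, 0.2677, 0.0381]
wrist_force: [0.4, -0.3, -0.9]
ee_pos: [0.4587, 0.2672, 0.0381]
wrist_force: [-0.2, -0.8, -2.2]
ee_pos: [0.4587, 0.2667, 0.0381]
wrist_force: [-0.1, 0.8, 0.0]
```

```bash
for i in 1 2 3 4; do python3 -m creep '{"claw":[1,1,1],"delta_pos":[[0,-0.05,0],[0,0,0],[0,0,0]],"turn":[[0,0,0],[0,0,0],[0,0,0]]}'|egrep "pos|force"; done
```

```text
ee_pos: [0.4588, 0.2662, 0.0381]
wrist_force: [-0.1, 0.5, -1.0]
ee_pos: [0.4589, 0.2657, 0.0381]
wrist_force: [-1.0, 0.2, -1.3]
ee_pos: [0.4589, 0.2652, 0.0381]
wrist_force: [0.8, 0.3, -1.0]
ee_pos: [0.459, 0.2647, 0.0381]
wrist_force: [-0.5, -0.3, -1.1]
```

Eleven pictures viewed so far, so I measure the tube's free end by code from here.

```bash
cat > tend.py <<'E'
from h import *
import pickle
def end(im,dx=0):
    # brass profile along tube axis line, by jig direction; return y of + end
    u=np.array([-.139,.9903,0]);P0=np.array([.4653+dx,.1972,.055])
    L=np.arange(.12,.30,.0005);c=im["color"].astype(float);r=[]
    for l in L:
        best=-99
        for o in(-.004,-.002,0,.002,.004):
            q=proj(im,P0+u*l+np.array([.99,.139,0])*o)
            px=cv2.getRectSubPix(im["color"],(1,1),(float(q[0]),float(q[1])))[0,0].astype(float)
            best=max(best,px[0]-px[2]) 
        r.append(best)
    return L,np.array(r)
if __name__=="__main__":
    ims={"side0":(pickle.load(open("side.pkl","rb")),.002),"top0":(pickle.load(open("top.pkl","rb")),0),"side1":(shot("side"),.002),"top1":(shot("top"),0)}
    for k,(im,dx) in ims.items():
        L,r=end(im,dx);print(k,[(round(l*1000),int(v)) for l,v in zip(L[::8],r[::8])])
E
python3 tend.py
```

```text
side0 [(120, 108), (124, 107), (128, 107), (132, 108), (136, 106), (140, 108), (144, 108), (148, 108), (152, 108), (156, 108), (160, 108), (164, 107), (168, 108), (172, 107), (176, 108), (180, 109), (184, 107), (188, 107), (192, 107), (196, 107), (200, 107), (204, 108), (208, 108), (212, 108), (216, 107), (220, 107), (224, 108), (228, 106), (232, 107), (236, 109), (240, 107), (244, 108), (248, 106), (252, 107), (256, 105), (260, 107), (264, 107), (268, 82), (272, 78), (276, 64), (280, 47), (284, 50), (288, 46), (292, 47), (296, 47)]
top0 [(120, 115), (124, 115), (128, 116), (132, 117), (136, 116), (140, 115), (144, 114), (148, 115), (152, 115), (156, 112), (160, 114), (164, 112), (168, 115), (172, 116), (176, 115), (180, 113), (184, 113), (188, 114), (192, 115), (196, 113), (200, 111), (204, 111), (208, 115), (212, 115), (216, 112), (220, 111), (224, 109), (228, 107), (232, 113), (236, 111), (240, 110), (244, 109), (248, 115), (252, 114), (256, 110), (260, 109), (264, 113), (268, 115), (272, 76), (276, 52), (280, 53), (284, 53), (288, 54), (292, 53), (296, 54)]
side1 [(120, 107), (12
[... 315 characters left out ...]
), (236, 10), (240, 47), (244, 59), (248, 56), (252, 63), (256, 61), (260, 59), (264, 61), (268, 62), (272, 61), (276, 61), (280, 60), (284, 60), (288, 60), (292, 60), (296, 61)]
top1 [(120, 119), (124, 117), (128, 113), (132, 111), (136, 115), (140, 120), (144, 117), (148, 112), (152, 111), (156, 117), (160, 121), (164, 116), (168, 111), (172, 112), (176, 115), (180, 120), (184, 114), (188, 111), (192, 111), (196, 118), (200, 119), (204, 84), (208, 54), (212, 53), (216, 53), (220, 53), (224, 53), (228, 52), (232, 54), (236, 55), (240, 55), (244, 56), (248, 56), (252, 54), (256, 56), (260, 54), (264, 54), (268, 54), (272, 54), (276, 55), (280, 54), (284, 54), (288, 56), (292, 55), (296, 55)]
```

```bash
for i in 1 2 3; do python3 -m creep '{"claw":[1,1,1],"delta_pos":[[0,-0.05,0],[0,0,0],[0,0,0]],"turn":[[0,0,0],[0,0,0],[0,0,0]]}'|egrep "pos|force"; done
```

```text
ee_pos: [0.459, 0.2644, 0.0381]
wrist_force: [-1.4, 1.0, -0.7]
ee_pos: [0.4591, 0.2639, 0.0381]
wrist_force: [-0.1, 1.5, -1.4]
ee_pos: [0.4592, 0.2637, 0.0382]
wrist_force: [-0.8, 3.9, -1.4]
```

Fy rose 1.0 → 1.5 → 3.9 N and the motion stalled, so the tube is in contact with the stop. I'll confirm, seat the tube in the V, then open slowly.

```bash
python3 -m creep '{"claw":[1,1,1],"delta_pos":[[0.03,0,0],[0,0,0],[0,0,0]],"turn":[[0,0,0],[0,0,0],[0,0,0]]}'|egrep "pos|force"
python3 -m creep '{"claw":[1.1,1.2,1.25,1.3,1.4,1.6,2.0,2.5,3,3.5,4,4,4],"delta_pos":[[0,0,0],[0,0,0],[0,0,0],[0,0,0],[0,0,0],[0,0,0],[0,0,0],[0,0,0],[0,0,0],[0,0,0],[0,0,0],[0,0,0],[0,0,0]],"turn":[[0,0,0],[0,0,0],[0,0,0],[0,0,0],[0,0,0],[0,0,0],[0,0,0],[0,0,0],[0,0,0],[0,0,0],[0,0,0],[0,0,0],[0,0,0]]}'
python3 -m creep '{"claw":[4,4,4,4,4,4,4,4,4,4],"delta_pos":[[-1,0,0],[-3,0,0],[-4,0,0],[-4,0,0],[-3,3,-3],[0,3,-3],[0,3,-3],[0,3,-2],[0,0,0],[0,0,0]],"turn":[[0,0,0],[0,0,0],[0,0,0],[0,0,0],[0,0,0],[0,0,0],[0,0,0],[0,0,0],[0,0,0],[0,0,0]]}'
python3 - <<'E'
from h import *
import pickle
a=shot("top");b=shot("side");pickle.dump((a,b),open("p9.pkl","wb"));rep()
A=cv2.resize(a["color"][245:335,380:480,::-1],None,fx=4,fy=4,interpolation=cv2.INTER_CUBIC)
B=cv2.resize(b["color"][170:260,340:440,::-1],None,fx=4,fy=4,interpolation=cv2.INTER_CUBIC)
cv2.imwrite("pics/c9.png",np.hstack([A,B]))
E
```

```text
ee_pos: [0.4592, 0.2637, 0.038]
wrist_force: [-1.2, 5.6, 1.0]
time_s: 26.5
ee_pos: [0.4592, 0.2633, 0.0378]
orientation: [-0.049, 0.705, 0.049, 0.705]
wrist_force: [-0.2, -0.0, 0.2]
gripper_width: 0.468
time_s: 27.5
ee_pos: [0.3347, 0.3663, 0.1874]
orientation: [-0.049, 0.705, 0.05, 0.706]
wrist_force: [0.9, 0.1, -0.4]
gripper_width: 0.469
t 27.60 tcp [0.3356 0.3655 0.187 ] f [-0.1  0.9  0.1] w 40.2 z [9.906e-01 1.371e-01 6.000e-04] xax [ 0.001  0.    -1.   ]
```

View pics/c9.png

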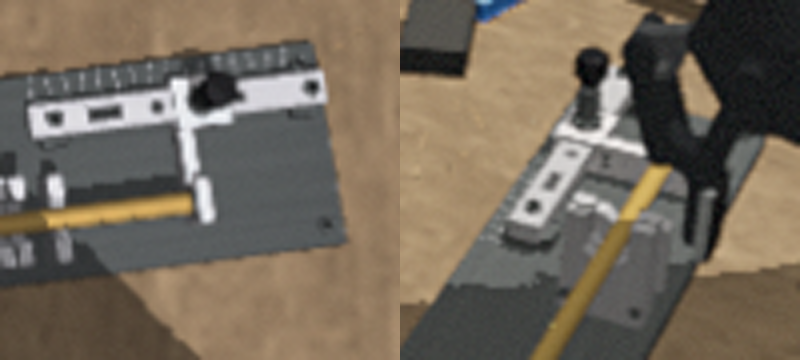

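The crop shows the tube end butting the stop plate at (195,205). The knob is at (213,90), with h1 free at (157,107) and the jig corner at (309,41), as at the start. The gripper is clear, so I hand in.

```bash
python3 -c "
from h import *
a,b=__import__('pickle').load(open('p9.pkl','rb'))
print(atz(a,380+213/4-.375,245+91/4-.375,.091),atz(b,340+(591-400)/4-.375,170+66/4-.375,.084))
print(order.job_done())"
```

```text
[0.53307026 0.12465249 0.091     ] [0.53860545 0.12269205 0.084     ]
the job is handed in; nothing more can be done
None
```

I set the jig and handed the job in at about 28 s. The stop is at the middle index hole with the pin down, and the tube butts against it.

- **Stop and pin:** I pulled the knob up about 7.5 mm and slid the stop 49 mm. Lowering the knob met only the spring load down to about 1 mm of lift, which means the pin was in a hole. In the pictures the first hole is free beside the stop. Comparing the two views, the knob height fits pin down with 2 mm left over, against 5 mm if it were still up. That check is only good to about 2 mm.
- **Tube:** I slid it about 68 mm, and contact showed as a rise to 4–6 N before I let go. The last picture shows the tube end on the stop plate, but a gap under about 1 mm would not show there.
- **Jig and tools:** The visible jig corner is at the same pixels as at the start. I did not re-measure the caliper, file, loupe or block; the arm was never steered near them.

Two things did not go cleanly. The first approach ran joint 6 up to its range limit, so I turned the gripper round and used the half-turned grasp. While the tube was sliding, the V rests briefly took about 5 N of side load because of a small misalignment, which I corrected before contact.

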